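Take the battery door off the emergency-lighting box

ROBOT

A 6-joint arm with a two-finger parallel gripper is mounted at the origin on the work surface. World frame = base frame: x ahead of the robot, y to its left, z up, the work surface at z = 0. Lengths are in m, angles in rad, forces in N, time in s.
With the tool pointing down it reaches from about 0.25 to 0.775 m from the base axis. Payload 4 kg.
Tool frame: the origin (TCP) lies midway between the tips of the shut fingers; the grasp point (between the pads) lies 19 mm behind it; z points along the fingers, x is the direction in which the jaws open and shut, and the axes are right-handed (so a half turn about z gives the same grasp; the last joint's range is limited). The gripper opens to 94 mm and grips with 3 to 60 N. Pads are 16 mm wide; open, the fingers measure 119 mm over their backs; the gripper's body (75 mm by 177 mm) begins 78 mm behind the grasp point.
Start: joints at [-1.383, 0.087, 1.371, -0, 1.684, -0.103], TCP at [0.158, -0.527, 0.206] pointing down, gripper open.
Joint ranges: [-3.1, 3.1], [-0.76, 2.03], [0.27, 2.55], [-1.08, 4.22], [0.17, 2.65], [-2.57, 2.57]. Speed limits (rad/s): [2.79, 2.79, 3.14, 3.14, 3.14, 3.14].

INTERFACE

Orientations are given as [roll, pitch, yaw] about the fixed x, y, z axes, in that order (R = Rz(yaw) Ry(pitch) Rx(roll)).
In Python, from bench import * gives the robot as it stands.
- The arm moves only by the tool send_rows, never from a script. Its argument "rows" is one flat list of numbers, 7 for each row, row after row: the shift along the world's x, y, z in mm, then the turn, a rotation vector about the world's x, y, z in degrees, then the opening, from 0 (shut) to 1 (fully open). A call has exactly 8 rows; each row shifts and turns the commanded pose from where the row before left it; what a row does not reach is not made up. A row lasts 1/8 s, in which the tool goes at most 62.5 mm and 10.7 degrees, less where a joint would pass 70% of its speed; a pose out of reach is approached as far as the arm can. A call is refused whole if a number of a shift passes 62.5 or a number of a turn 10.7, either way. A call with a gripper value outside its range is refused whole. The fingers move at their own pace and stop on an object; the grip force is fixed at half the most. Time passes only in rows, so rows that do not move let the fingers close, or fill a call up. It gives the time, the measured TCP pose, the force and the opening at its end, in the units of the state.
- get_obs(): the state, without advancing time (a new reading comes with each control period).
- snapshot(name): name is "side" or "top"; returns a dict with "color" (420x560x3 uint8, red, green, blue), "intrinsics" (3x3 intrinsics, pixels), "rvec" (rotation vector, rad) and "tvec" (3), from world to camera coordinates, as OpenCV has them. Camera axes: x right, y down, z forward; pixel columns grow to the right and rows downward; lengths in m; the calibration is good to about 2 mm. A picture is of the moment at which its call begins. There is no depth.
- close_job(): hands the job in, once; it reports no verdict.
The state is a dict: "time": time; "joint_positions": joint angles; "qvel": joint speeds; "joint_torque": joint torques, N m; "tool_pos": TCP position; "ee_rot": TCP orientation; "wrist_force": force on the tool from outside, world axes, zero at the start; "wrist_torque": the same for the moment, N m; "width": finger opening in m.
Only numpy, scipy, OpenCV 4.12 (cv2) and the standard library are available. Lean on these libraries where they do the work, as an engineer would, in place of code of your own. Each camera call takes 0.05 s, during which the arm holds its last target.

TASK

The emergency-lighting battery box on the bench is due for new batteries: squeeze the door's release tab (the grooved grip standing in a dark slot) in towards the plain rib beside it, swing that end of the door up and draw the door out of the box. Lay it down, without dropping it, flat on the black rubber mat with its outer face (the one with the grips) up and the whole door plate on the mat, and let go. Leave the other things on the bench where they are.

Things in the scene. Friction and masses are not known exactly. Their poses are not given: they have to be found in the camera images.
- unit: Battery box: white housing 208 (x) x 150 (y) x 62 mm high, fixed on the bench, door recess (164 x 104 mm) upwards. Origin: centre of underside, z up. +x end of the recess: hinge end, a 4 mm lip over a slot for the door's tongues. -x end: latch end, its wall has a notch (y 3 to 21 mm, 13 mm deep in x, open at the top) beside the keeper (y 21 to 32 mm) that holds the door's tooth down.
- unit_slot (a point): Point in the unit's slot under the lip at the hinge end, x = 86, y = 0, z = 54 mm in the unit's frame.
- door: Loose grey snap-in door, 0.17 kg: plate 160 (x) x 100 (y) x 6 mm, its top 11 mm above the origin (centre of underside, z out of the outer face). Starts shut: axes as the unit's, origin 51 mm above the unit's, flush with its top, 2 mm play. At x = -58 mm stand two grips, 30 (x) x 8 (y) x 28 mm high: plain fixed rib, outer face y = -23 mm; grooved sliding tab, outer face y = +23 mm.
- tab (a joint): Travel of the release tab towards the rib (door's -y): 0 = out, locked; 0.009 m = fully in; the door is freed at 0.006 m. Sprung: 4 N at first, 8 N fully in; springs back if let go. Its tooth (12 mm wide, below the plate, reaching 11 mm beyond the door's -x edge) moves with it from under the keeper into the notch.
- door_grip (a point): Middle of the pinch over tab and rib with the tab fully in: x = -58, y = -4.5, z = 33 mm in the door's frame (22 mm above the plate's top, 6 mm below the top of the grips). Along the door's y the grip is 46 mm wide, 37 mm with the tab in. The door can turn between the finger pads as it swings, so the gripper may stay upright.
- door_free_edge (a point): Middle of the upper edge of the door at its latch end (x = -80, y = 0, z = 11 mm in the door's frame).
- door_hinge_edge (a point): Point midway between the two tongues that reach 10 mm beyond the door's +x edge (x = 86, y = 0, z = 3 mm in the door's frame); at unit_slot while shut. With the tab in, the door's -x edge swings up about the lip's edge at door x = 82, z = 7 mm; once that edge is 15 mm or more above the unit's top, the tongues draw out of the slot towards -x.
- mat: Flat black rubber mat fixed on the bench, 250 (x) x 180 (y) x 3 mm. Origin: centre of its underside; the top is at z = 3 mm.
- spare_battery: Bystander: black and grey battery block 100 x 55 x 66 mm. Origin: centre of its underside.
- carton: Bystander: closed cardboard carton 90 x 130 x 60 mm. Origin: centre of its underside.
- screwdriver: Bystander: screwdriver with black handle lying on the bench. Origin: below its middle.
- tape_roll: Bystander: roll of grey tape, 100 mm across, 48 mm high. Origin: centre of its underside.
- door_corner0 (a point): Corner of the door's plate at x = -80, y = -50, z = 0 mm in the door's frame.
- door_corner1 (a point): Corner of the door's plate at x = -80, y = 50, z = 0 mm in the door's frame.
- door_corner2 (a point): Corner of the door's plate at x = 80, y = -50, z = 0 mm in the door's frame.
- door_corner3 (a point): Corner of the door's plate at x = 80, y = 50, z = 0 mm in the door's frame.
Things that resemble listed ones, but are neither listed nor needed, are in the scene too. What is shaped like the door but purple or yellow is not meant.

How it is judged:
On the way, in this order (a step that is already met when the one before it is completed fails the run):
1. the release tab is pressed in (6 mm or more) with the door still in the box (value of joint tab above 0.006 m and z of door_free_edge in the frame of unit below 0.068 m).
2. the latch end of the door is swung up by 10 mm or more while its tongues are still at the slot (z of door_free_edge in the frame of unit above 0.072 m and distance between door_hinge_edge and unit_slot below 0.02 m).
At the end, for the whole second after the job is handed in: The door lies at rest, flat (within 0.1 rad) with its outer face up, its underside less than 12 mm above the bench, all four corners of its plate on the mat (up to 5 mm over the edge is allowed), and is released (x of door_corner0 in the frame of mat between -0.13 and 0.13 m and y of door_corner0 in the frame of mat between -0.095 and 0.095 m and x of door_corner1 in the frame of mat between -0.13 and 0.13 m and y of door_corner1 in the frame of mat between -0.095 and 0.095 m and x of door_corner2 in the frame of mat between -0.13 and 0.13 m and y of door_corner2 in the frame of mat between -0.095 and 0.095 m and x of door_corner3 in the frame of mat between -0.13 and 0.13 m and y of door_corner3 in the frame of mat between -0.095 and 0.095 m and angle between door's own z axis and vertical below 0.1 rad and height (world z) of door below 0.012 m and linear speed of door below 0.03 m/s and contact force between the fingers and door below 0.1 N); the robot touches nothing.
It fails at once if the spare battery is moved by more than 30 mm (distance of spare_battery from where it was at the start of the episode above 0.03 m).
It fails at once if the carton is moved by more than 30 mm (distance of carton from where it was at the start of the episode above 0.03 m).
It fails at once if the screwdriver is moved by more than 30 mm (distance of screwdriver from where it was at the start of the episode above 0.03 m).
It fails at once if the roll of tape is moved by more than 30 mm (distance of tape_roll from where it was at the start of the episode above 0.03 m).
It fails at once if the door is dropped (falls faster than 0.8 m/s out of the gripper) (linear speed of door above 0.8 m/s and contact force between the fingers and door below 0.1 N).
It also fails if it takes over 45 s, if anything falls off the work surface, if the arm or the gripper's body presses on something with over 40 N, if the wrist force passes 120 N, or if a joint passes its speed limit or range.

## Working session

There is one attempt and no reset: what is moved stays moved. The work goes in short steps, Python scripts to look and compute and a tool call to move; the robot and the scene stay as the last step left them, time stands still between calls to the robot, and variables do not carry over. Pictures are saved under pics/ and viewed, and the job is handed in when it is done.

Besides the shell and the picture viewer there is one more tool, called after "Emit:" as name(argument=value, ...) on one line, values as JSON. send_rows: Moves the arm, as the interface text tells. Its arguments: {"type":"object","properties":{"rows":{"type":"array","items":{"type":"number"}}},"required":["rows"]}

```bash
mkdir -p pics; ls
python3 - <<'E'
from bench import *
import cv2
for n in ("top","side"):
    s=snapshot(n); cv2.imwrite(f"pics/{n}0.png",s["color"][:,:,::-1])
    print(n,s["intrinsics"],s["rvec"],s["tvec"])
o=get_obs(); print(o)
E
```

```text
pics
top [[393.41624034   0.         277.03800444]
 [  0.         393.41624034 219.22929544]
 [  0.           0.           1.        ]] [ 2.0918191  -2.14976501  0.17792943] [0.01039204 0.59779845 0.92096278]
side [[492.35754336   0.         281.53168132]
 [  0.         492.35754336 207.77835593]
 [  0.           0.           1.        ]] [ 0.58195627 -2.58232517  1.28875279] [0.53634766 0.21525889 1.19271764]
{'time': 0.1, 'joint_positions': array([-1.38312548e+00,  8.78757098e-02,  1.37207569e+00, -3.08859546e-05,
        1.68358456e+00, -1.03077249e-01]), 'qvel': array([ 0.00033185,  0.000122  , -0.00264838,  0.00071966, -0.000559  ,
       -0.00097229]), 'joint_torque': array([ 1.57964485e-03, -3.41252267e+01, -3.03301835e+01,  7.20091118e-02,
        3.04743368e-02, -9.47961121e-05]), 'tool_pos': array([ 0.15757466, -0.52644066,  0.20443807]), 'ee_rot': array([-3.14142323e+00,  1.93614545e-03, -1.28005152e+00]), 'wrist_force': array([ 0.06701413, -0.12698202, -0.20238433]), 'wrist_torque': array([ 0.00193433,  0.00655114, -0.00534701]), 'width': 0.09413377383176272}
```

View pics/top0.png

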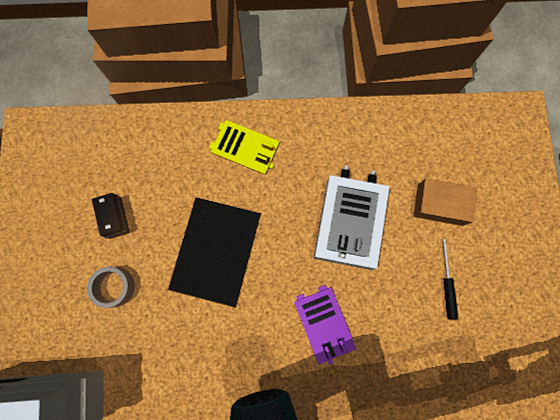

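View pics/side0.png

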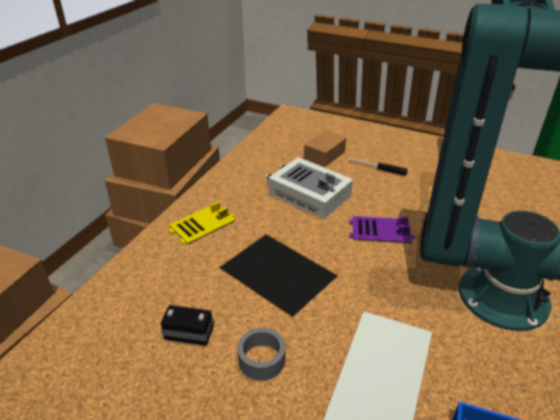

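The top view shows three door-shaped things: grey in the white box at (352,222), purple at (325,323) and yellow at (245,147). The grey one in the white housing is the one meant. The mat is at (215,252).

Run:
```python
import cv2
a=cv2.imread("pics/top0.png")[165:280,300:405]
b=cv2.imread("pics/side0.png")[145:225,255:365]
cv2.imwrite("pics/c1.png",cv2.resize(a,None,fx=5,fy=5,interpolation=cv2.INTER_CUBIC))
cv2.imwrite("pics/c2.png",cv2.resize(b,None,fx=6,fy=6,interpolation=cv2.INTER_CUBIC))
m=cv2.imread("pics/top0.png")[185:320,155:275]
cv2.imwrite("pics/c3.png",cv2.resize(m,None,fx=4,fy=4,interpolation=cv2.INTER_CUBIC))
```

```text
(no output)
```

View pics/c1.png

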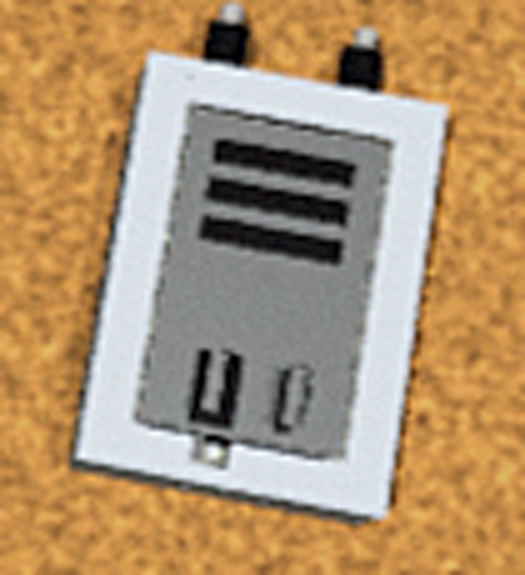

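View pics/c2.png

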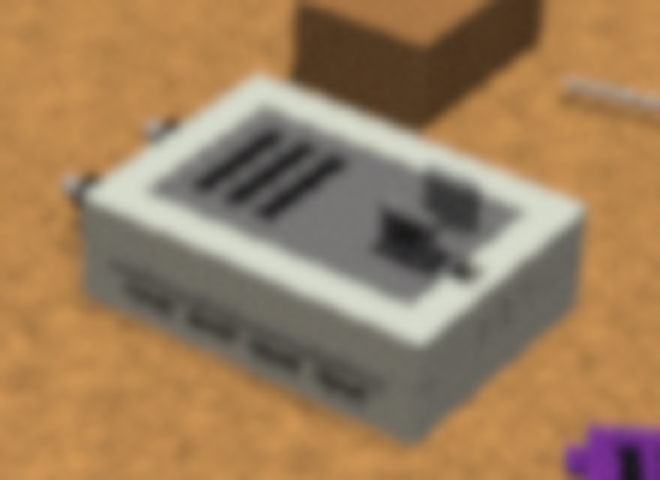

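View pics/c3.png

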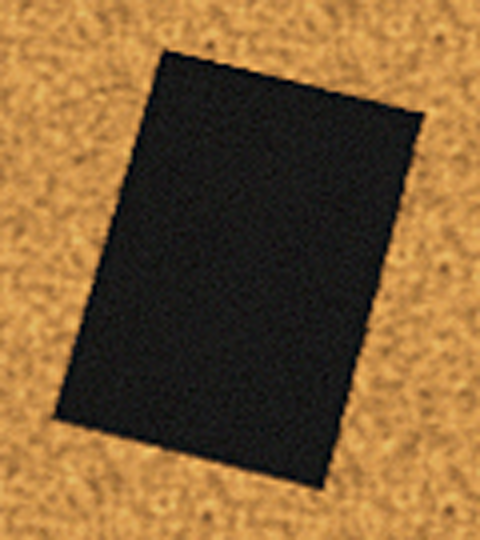

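The crops confirm it: grey door in the white box, grooved tab in the dark slot at about (343,243), the plain rib at about (358,245), and the hinge end away from the robot. Next I fit the poses of the box and the mat.

```bash
cat > h.py <<'E'
from bench import *
import cv2, numpy as np
def cam(s):
    R=cv2.Rodrigues(np.array(s["rvec"],float))[0]; return np.array(s["intrinsics"]),R,np.array(s["tvec"],float).reshape(3)
def proj(s,P):
    K,R,t=cam(s); return cv2.projectPoints(np.array(P,float).reshape(-1,3),R,t,K,None)[0][:,0]
def topl(s,uv,z):
    K,R,t=cam(s); uv=np.array(uv,float).reshape(-1,2)
    d=np.c_[uv,np.ones(len(uv))]@np.linalg.inv(K).T@R; c=-R.T@t
    return c+d*((z-c[2])/d[:,2])[:,None]
def world(pose,pts): # pose x,y,yaw,z0
    x,y,a,z=pose; c,sn=np.cos(a),np.sin(a); p=np.array(pts,float).reshape(-1,3)
    return np.c_[x+c*p[:,0]-sn*p[:,1],y+sn*p[:,0]+c*p[:,1],z+p[:,2]]
E
python3 - <<'E'
from h import *
s=snapshot("top"); im=s["color"].astype(int)
def rect(mask,z,roi):
    m=np.zeros(mask.shape,np.uint8); x0,y0,x1,y1=roi; m[y0:y1,x0:x1]=mask[y0:y1,x0:x1]*255
    cs,_=cv2.findContours(m,cv2.RETR_EXTERNAL,cv2.CHAIN_APPROX_NONE)
    c=max(cs,key=cv2.contourArea)[:,0]
    W=topl(s,c,z)[:,:2]*1000
    r=cv2.minAreaRect(W.astype(np.float32)); return r,cv2.boxPoints(r)
mat=im.max(2)<60
r=rect(mat,0.003,(155,185,275,320)); print("mat",r)
wh=(im.min(2)>140)
r=rect(wh,0.062,(300,165,405,280)); print("unit",r)
print("guess corners", topl(s,[(330,175.6),(389.8,185.8),(315,257),(377,268)],0.062))
s2=snapshot("side")
E
```

```text
mat (((529.9929809570312, 156.896728515625), (178.0175323486328, 247.662109375), 74.15221405029297), array([[386.5619  , 105.08725 ],
       [624.81055 ,  37.455017],
       [673.4241  , 208.7062  ],
       [435.1754  , 276.33844 ]], dtype=float32))
unit (((588.1620483398438, -190.48309326171875), (151.6796417236328, 208.939453125), 77.33808898925781), array([[ 469.60907 , -241.57901 ],
       [ 673.4672  , -287.37805 ],
       [ 706.715   , -139.38718 ],
       [ 502.85687 ,  -93.588135]], dtype=float32))
guess corners [[ 0.70358677 -0.1414481   0.062     ]
 [ 0.67278419 -0.28838448  0.062     ]
 [ 0.50120587 -0.09517199  0.062     ]
 [ 0.47087864 -0.2422286   0.062     ]]
```

```bash
cat > ov.py <<'E'
from h import *
def ov(U,M,name,boxes):
    outs=[]
    for n,(x0,y0,x1,y1),f in boxes:
        s=snapshot(n); im=cv2.resize(np.ascontiguousarray(s["color"][:,:,::-1])[y0:y1,x0:x1],None,fx=f,fy=f,interpolation=cv2.INTER_CUBIC)
        def poly(P,col):
            q=(proj(s,P)-[x0,y0]+0.5)*f; cv2.polylines(im,[np.round(q).astype(int)],True,col,1)
        poly(world(U,[(a*.104,b*.075,.062) for a,b in((1,1),(1,-1),(-1,-1),(-1,1))]),(0,0,255))
        poly(world(U,[(a*.08,b*.05,.062) for a,b in((1,1),(1,-1),(-1,-1),(-1,1))]),(0,255,0))
        for y0_,y1_ in((.015,.023),(-.023,-.015)):
            poly(world(U,[(x,y,.090) for x,y in((-.073,y0_),(-.043,y0_),(-.043,y1_),(-.073,y1_))]),(255,0,255))
        poly(world(M,[(a*.125,b*.09,.003) for a,b in((1,1),(1,-1),(-1,-1),(-1,1))]),(0,0,255))
        outs.append(im); cv2.imwrite(f"pics/{name}_{n}.png",im)
E
python3 - <<'E'
from ov import *
ov((.5882,-.1905,np.radians(-12.66),0),(.530,.1569,np.radians(-15.85),0),"ov",[("top",(160,165,400,315),3.3),("side",(215,145,365,320),3.4)])
E
```

```text
(no output)
```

View pics/ov_top.png

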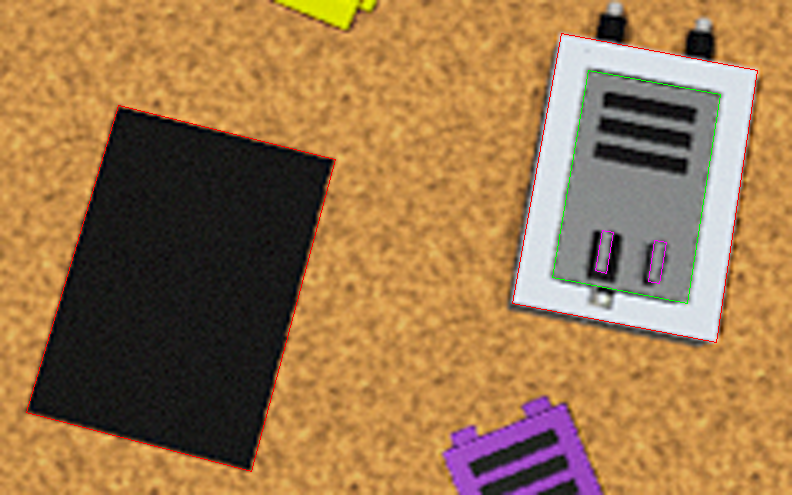

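View pics/ov_side.png

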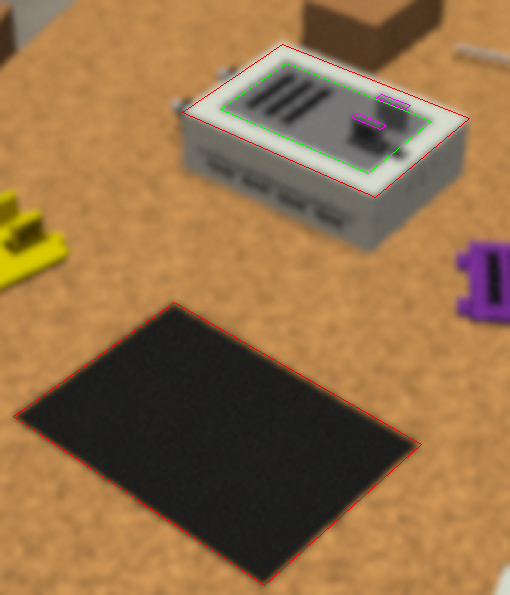

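The overlay agrees with both views to about a pixel. The box is at (588,-190) mm with yaw -12.7°, and the mat is at (530,157) mm with yaw -15.9°. The pinch target is TCP (530.6,-182.2,66) with tool yaw -102.7°.

Emit:
send_rows(rows=[40,37,0,0,0,-3.7,1,40,37,0,0,0,-3.7,1,40,37,0,0,0,-3.7,1,40,37,0,0,0,-3.7,1,40,37,0,0,0,-3.7,1,40,37,0,0,0,-3.7,1,40,37,0,0,0,-3.7,1,40,37,0,0,0,-3.7,1])

```text
time: 1.3
tool_pos: [0.4788, -0.2295, 0.2056]
ee_rot: [-3.141, -0.0, -1.799]
wrist_force: [0.3, -0.5, -0.0]
width: 0.0942
```

Emit:
send_rows(rows=[20,18,-10,0,0,0.4,1,20,18,-20,0,0,0,1,12,12,-25,0,0,0,1,0,0,-25,0,0,0,1,0,0,-15,0,0,0,1,0,0,-6,0,0,0,1,0,0,0,0,0,0,1,0,0,0,0,0,0,1])

```text
time: 2.3
tool_pos: [0.5303, -0.1834, 0.1058]
ee_rot: [-3.139, -0.001, -1.79]
wrist_force: [1.0, -0.0, 0.4]
width: 0.094
```

Run:
```python
from ov import *
o=get_obs();print(o["tool_pos"],np.degrees(o["ee_rot"]),o["wrist_force"])
ov((.5882,-.1905,np.radians(-12.66),0),(.530,.1569,np.radians(-15.85),0),"pre",[("top",(300,165,405,280),5),("side",(240,80,380,220),4)])
```

```text
[ 0.5302774  -0.18343782  0.10575812] [-1.79874668e+02 -3.03778206e-02 -1.02560320e+02] [ 0.95676306 -0.04071532  0.39878537]
```

View pics/pre_side.png

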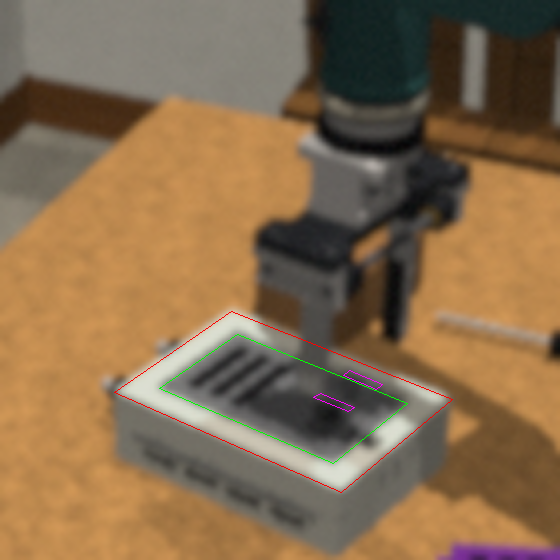

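The gripper stands over the tab and rib, with the fingers straddling them. Next I descend and pinch.

Emit:
send_rows(rows=[0.3,1,-15,0,0,0,1,0,0,-15,0,0,0,1,0,0,-9,0,0,0,1,0,0,0,0,0,0,0.6,0,0,0,0,0,0,0.55,0,0,0,0,0,0,0.5,0,0,0,0,0,0,0.3,0,0,0,0,0,0,0])

```text
time: 3.4
tool_pos: [0.5303, -0.1812, 0.0658]
ee_rot: [-3.141, 0.002, -1.79]
wrist_force: [1.8, 4.3, 1.6]
width: 0.0476
```

Emit:
send_rows(rows=[0,0,0,0,0,0,0,0,0,0,0,0,0,0,0,0,0,0,0,0,0,0,0,0,0,0,0,0,0,0,0,0,0,0,0,0,0,0,0,0,0,0,0,0,0,0,0,0,0,0,0,0,0,0,0,0])

```text
time: 4.4
tool_pos: [0.5301, -0.1822, 0.0658]
ee_rot: [-3.141, -0.001, -1.79]
wrist_force: [-2.3, -2.9, 4.5]
width: 0.0359
```

Run:
```python
from ov import *
o=get_obs();print(o["tool_pos"],np.degrees(o["ee_rot"]),o["wrist_force"],o["wrist_torque"],o["width"])
ov((.5882,-.1905,np.radians(-12.66),0),(.530,.1569,np.radians(-15.85),0),"grip",[("side",(250,110,370,220),5)])
```

```text
[ 0.53007846 -0.18222912  0.06579441] [-1.79975624e+02 -3.24269422e-02 -1.02555143e+02] [-2.28790701 -2.93656237  4.45928581] [-0.20158303  0.22138992 -0.02305015] 0.035908783925025056
```

View pics/grip_side.png

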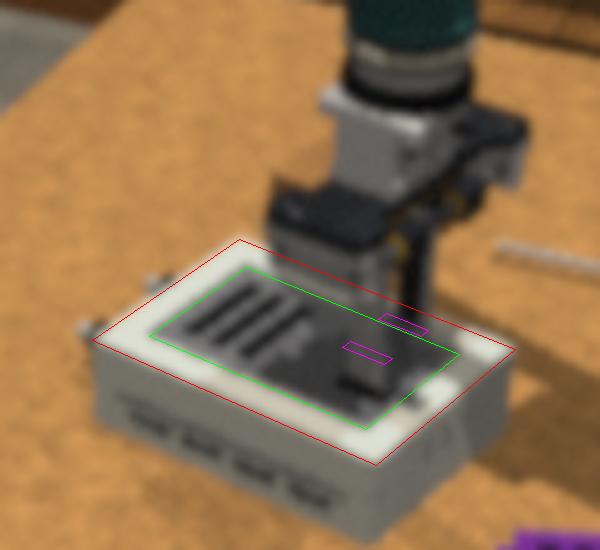

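The width is 36 mm, so the tab is fully in (37 mm nominal). Next I swing the latch end up about the lip by 9°, tilting the tool with the door.

Emit:
send_rows(rows=[0.2,0,2.75,0.25,1.1,0,0,0.2,0,2.75,0.25,1.1,0,0,0.3,-0.1,2.75,0.25,1.1,0,0,0.3,-0.1,2.75,0.25,1.1,0,0,0.4,-0.1,2.75,0.25,1.1,0,0,0.4,-0.1,2.7,0.25,1.1,0,0,0.5,-0.1,2.7,0.25,1.1,0,0,0.5,-0.1,2.7,0.25,1.1,0,0])

```text
time: 5.45
tool_pos: [0.5329, -0.1824, 0.0874]
ee_rot: [2.983, 0.001, -1.789]
wrist_force: [0.6, -0.5, -0.4]
width: 0.0359
```

Run:
```python
from ov import *
o=get_obs();print(o["tool_pos"],np.degrees(o["ee_rot"]),o["wrist_force"],o["wrist_torque"],o["width"])
ov((.5882,-.1905,np.radians(-12.66),0),(.530,.1569,np.radians(-15.85),0),"swing",[("side",(250,110,370,220),5)])
```

```text
[ 0.53291928 -0.18235632  0.08736339] [ 1.70899634e+02  5.66503241e-02 -1.02530507e+02] [ 0.58214489 -0.46446407 -0.4237265 ] [-0.05107161 -0.34049497 -0.0824624 ] 0.03589216200373206
```

View pics/swing_side.png

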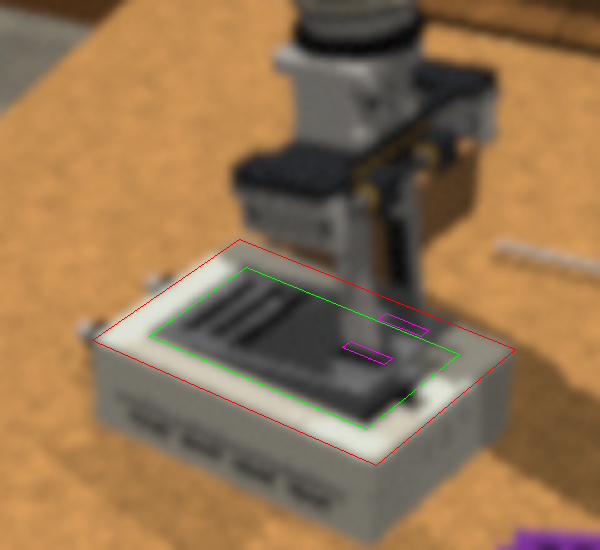

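The latch end is up, with a dark gap visible at the latch side. Next I draw it along the door's -x by about 30 mm.

Emit:
send_rows(rows=[-3,0.7,0.5,0,0,0,0,-3,0.7,0.5,0,0,0,0,-4,0.9,0.6,0,0,0,0,-4,0.9,0.7,0,0,0,0,-4,0.9,0.7,0,0,0,0,-4,0.9,0.7,0,0,0,0,-4,0.9,0.7,0,0,0,0,-4,0.9,0.7,0,0,0,0])

```text
time: 6.5
tool_pos: [0.5025, -0.1757, 0.0925]
ee_rot: [2.984, 0.001, -1.79]
wrist_force: [-0.9, 0.6, -1.8]
width: 0.0359
```

Run:
```python
from ov import *
o=get_obs();print(o["tool_pos"],np.degrees(o["ee_rot"]),o["wrist_force"],o["wrist_torque"],o["width"])
ov((.5882,-.1905,np.radians(-12.66),0),(.530,.1569,np.radians(-15.85),0),"draw",[("side",(250,110,370,220),5),("top",(290,155,405,290),4)])
```

```text
[ 0.5025376  -0.17567864  0.09254028] [ 1.70978911e+02  3.30842946e-02 -1.02540689e+02] [-0.8514592   0.60308856 -1.83788099] [-0.01191568 -0.02098096  0.02096462] 0.03589753837462535
```

View pics/draw_side.png

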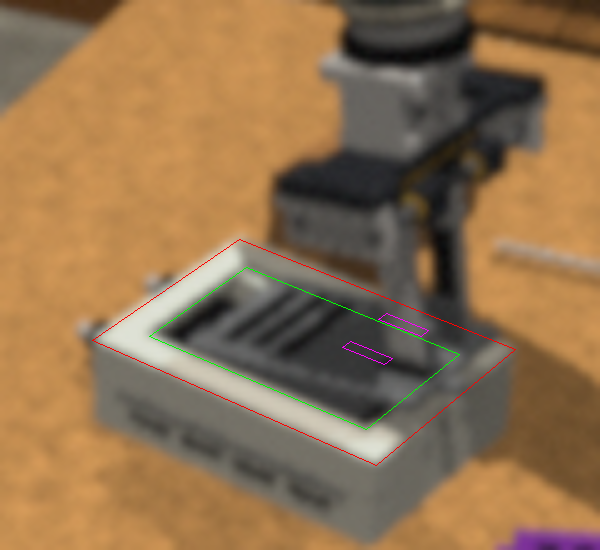

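View pics/draw_top.png

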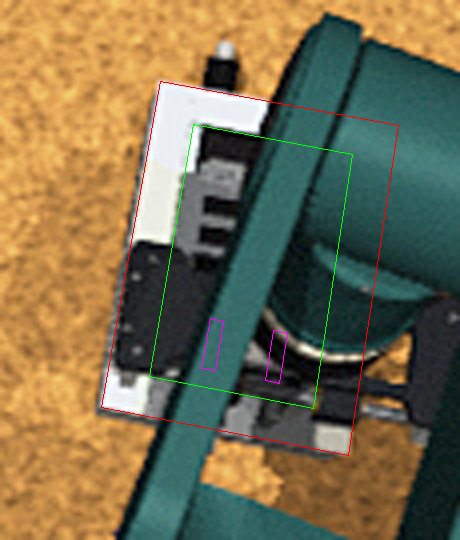

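The tongues are clear of the slot, with a gap visible at the hinge end. Next I lift straight up.

Emit:
send_rows(rows=[-0.5,0,4,0,0,0,0,-0.5,0,8,0,0,0,0,0,0,14,0,0,0,0,0,0,20,0,0,0,0,0,0,24,0,0,0,0,0,0,28,0,0,0,0,0,0,28,0,0,0,0,0,0,20,0,0,0,0])

```text
time: 7.6
tool_pos: [0.5023, -0.1759, 0.2413]
ee_rot: [2.987, -0.0, -1.79]
wrist_force: [0.4, -0.1, -2.5]
width: 0.0355
```

Run:
```python
from ov import *
o=get_obs();print(o["tool_pos"],np.degrees(o["ee_rot"]),o["wrist_force"],o["wrist_torque"],o["width"])
ov((.5882,-.1905,np.radians(-12.66),0),(.530,.1569,np.radians(-15.85),0),"lift",[("side",(240,60,390,220),4)])
```

```text
[ 0.50230274 -0.17591635  0.24134676] [ 1.71167144e+02 -3.91787676e-03 -1.02536606e+02] [ 0.4236844  -0.06939333 -2.45890088] [0.08777407 0.00841522 0.03893667] 0.035533652422752075
```

View pics/lift_side.png

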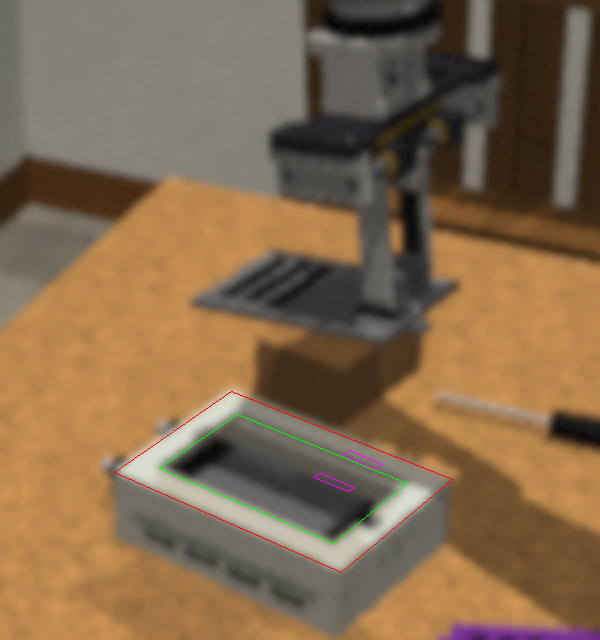

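The door hangs nearly rigid in the grip with little sag. Next I carry it over to the mat, levelling the tool and turning it -3.3°.

Emit:
send_rows(rows=[-3,20,0,-0.25,-1.1,-0.4,0,-4,45,0,-0.25,-1.1,-0.4,0,-4,52,0,-0.25,-1.1,-0.4,0,-4,55,0,-0.25,-1.1,-0.4,0,-4,55,0,-0.25,-1.1,-0.4,0,-4,52,0,-0.25,-1.1,-0.4,0,-3,45,0,-0.25,-1.1,-0.4,0,-3,20,0,-0.25,-1.1,-0.4,0])

```text
time: 8.65
tool_pos: [0.4721, 0.1706, 0.2388]
ee_rot: [-3.141, 0.005, -1.843]
wrist_force: [0.8, -0.8, -1.9]
width: 0.0356
```

Run:
```python
from ov import *
o=get_obs();print(o["tool_pos"],np.degrees(o["ee_rot"]),o["wrist_force"],o["wrist_torque"],o["width"])
s=snapshot("side"); cv2.imwrite("pics/m_side.png",cv2.resize(s["color"][:,:,::-1][60:340,150:430],None,fx=2.1,fy=2.1))
s=snapshot("top"); cv2.imwrite("pics/m_top.png",cv2.resize(s["color"][:,:,::-1][130:360,100:330],None,fx=2.5,fy=2.5))
```

```text
[0.47209488 0.17060132 0.23882541] [-179.97183238    0.29139867 -105.56993994] [ 0.82393797 -0.81487047 -1.86588441] [-0.02367119  0.05744198 -0.04992234] 0.035570363060347554
```

View pics/m_side.png

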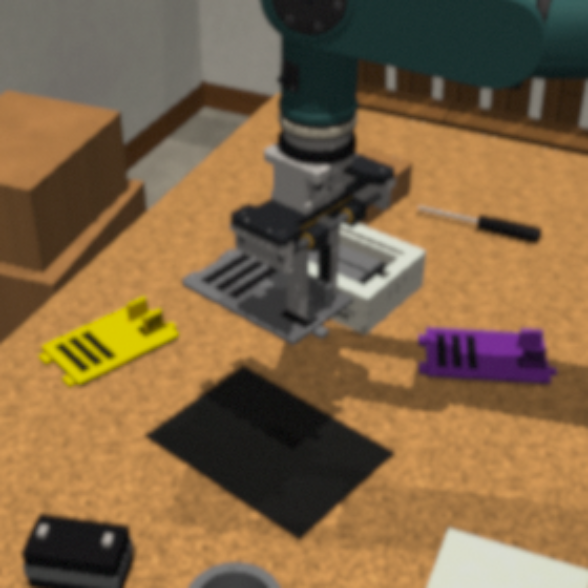

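View pics/m_top.png

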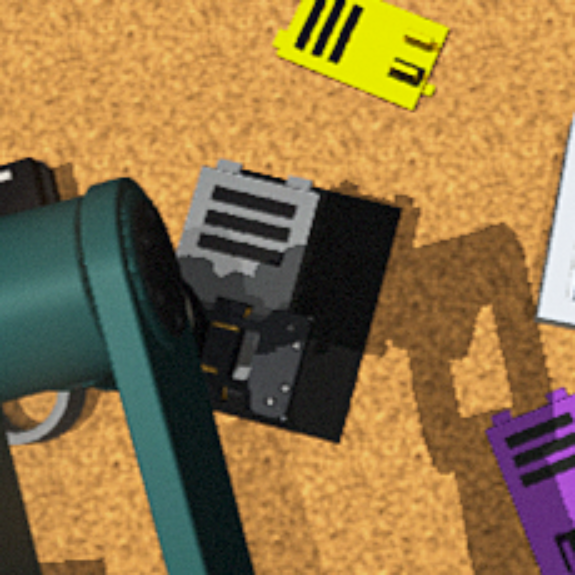

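Run:
```python
from h import *
from scipy.spatial.transform import Rotation as Ro
o=get_obs(); T=o["tool_pos"]; Rt=Ro.from_euler("xyz",o["ee_rot"]).as_matrix()
g=T-0.019*Rt[:,2]; yaw=o["ee_rot"][2]+np.pi/2
s=snapshot("side"); x0,y0,x1,y1=225,170,340,240; f=6
im=cv2.resize(np.ascontiguousarray(s["color"][:,:,::-1])[y0:y1,x0:x1],None,fx=f,fy=f,interpolation=cv2.INTER_CUBIC)
for a,col in((0,(0,0,255)),(5,(0,255,0)),(10,(255,0,0))):
    R=Ro.from_euler("ZY",[yaw,np.radians(a)]).as_matrix()
    P=[g+R@(np.array(p)-[-.058,-.0045,.0335]) for p in((-.08,-.05,.011),(-.08,.05,.011),(.08,.05,.011),(.08,-.05,.011))]
    cv2.polylines(im,[np.round((proj(s,P)-[x0,y0]+.5)*f).astype(int)],True,col,1)
cv2.imwrite("pics/sag.png",im)
```

```text
(no output)
```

View pics/sag.png

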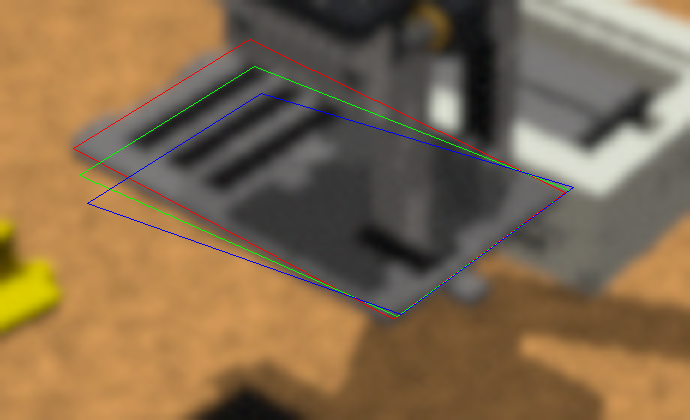

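There is no sag; the 0° outline matches. Next I lower it, quickly at first and then slowly.

Emit:
send_rows(rows=[1,-2,-15,0,0,-0.3,0,0,0,-30,0,0,0,0,0,0,-40,0,0,0,0,0,0,-40,0,0,0,0,0,0,-35,0,0,0,0,0,0,-22,0,0,0,0,0,0,-12,0,0,0,0,0,0,-6,0,0,0,0])

```text
time: 9.8
tool_pos: [0.4737, 0.1654, 0.0376]
ee_rot: [3.141, 0.004, -1.852]
wrist_force: [-0.0, 0.0, -2.3]
width: 0.0357
```

Emit:
send_rows(rows=[0,0,-5,0,0,0,0,0,0,-4,0,0,0,0,0,0,-3,0,0,0,0,0,0,-2,0,0,0,0,0,0,-2,0,0,0,0,0,0,-1,0,0,0,0,0,0,0,0,0,0,0,0,0,0,0,0,0,0])

```text
time: 10.8
tool_pos: [0.4739, 0.1663, 0.0215]
ee_rot: [-3.142, 0.004, -1.85]
wrist_force: [-0.7, -0.3, -2.4]
width: 0.0358
```

Run:
```python
from ov import *
o=get_obs();print(o["tool_pos"],np.degrees(o["ee_rot"]),o["wrist_force"],o["wrist_torque"],o["width"])
s=snapshot("side"); cv2.imwrite("pics/d_side.png",cv2.resize(s["color"][:,:,::-1][180:330,200:350],None,fx=4,fy=4,interpolation=cv2.INTER_CUBIC))
```

```text
[0.47386023 0.16629293 0.02154557] [-179.99549153    0.25007137 -106.02342488] [-0.66809566 -0.30712573 -2.42221358] [0.07972879 0.10213307 0.02308647] 0.03580203585813968
```

View pics/d_side.png

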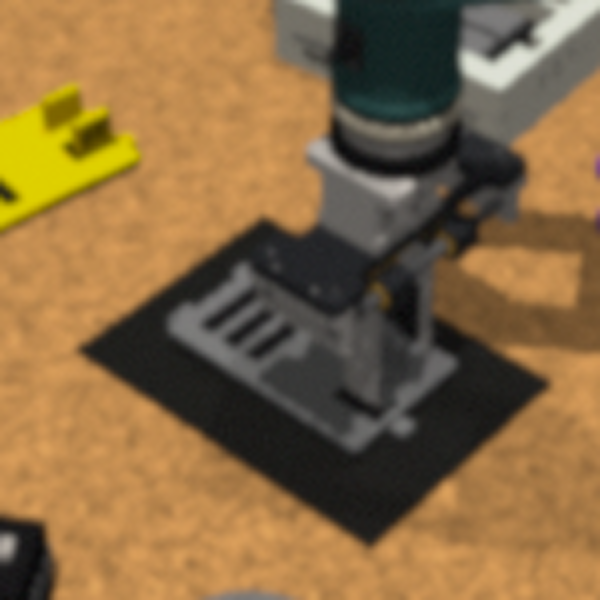

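Not yet touching: the force is still only the door's weight, at 21.5 mm. Another 4.5 mm down, slowly.

Emit:
send_rows(rows=[0,0,-1,0,0,0,0,0,0,-1,0,0,0,0,0,0,-0.7,0,0,0,0,0,0,-0.6,0,0,0,0,0,0,-0.5,0,0,0,0,0,0,-0.4,0,0,0,0,0,0,0,0,0,0,0,0,0,0,0,0,0,0])

```text
time: 11.85
tool_pos: [0.4738, 0.1663, 0.0178]
ee_rot: [-3.142, 0.004, -1.85]
wrist_force: [-2.4, -0.6, 4.4]
width: 0.0359
```

The wrist force rose by about 7 N, so the door is down. Next I release it gradually.

Emit:
send_rows(rows=[0,0,0,0,0,0,0.4,0,0,0,0,0,0,0.45,0,0,0,0,0,0,0.5,0,0,0,0,0,0,0.6,0,0,0,0,0,0,0.7,0,0,0,0,0,0,0.8,0,0,0,0,0,0,0.8,0,0,0,0,0,0,0.8])

```text
time: 12.85
tool_pos: [0.4738, 0.1662, 0.0172]
ee_rot: [3.142, 0.004, -1.851]
wrist_force: [1.0, 0.1, -0.5]
width: 0.0751
```

Emit:
send_rows(rows=[0,0,5,0,0,0,0.8,0,0,15,0,0,0,0.8,0,0,25,0,0,0,0.8,0,0,35,0,0,0,0.8,-10,0,35,0,0,0,0.8,-20,0,35,0,0,0,0.8,-25,0,25,0,0,0,0.8,-25,0,10,0,0,0,0.8])

```text
time: 13.85
tool_pos: [0.394, 0.1665, 0.2058]
ee_rot: [-3.137, 0.007, -1.851]
wrist_force: [-0.2, 0.5, 0.8]
width: 0.0754
```

Run:
```python
from h import *
o=get_obs();print(o["tool_pos"],o["wrist_force"],o["width"])
D=(.4735+.057,.1663-.0115,np.radians(-106.0+90),.003)
for n,(x0,y0,x1,y1) in(("side",(200,210,350,320)),("top",(160,185,280,315))):
    s=snapshot(n); f=4.5
    im=cv2.resize(np.ascontiguousarray(s["color"][:,:,::-1])[y0:y1,x0:x1],None,fx=f,fy=f,interpolation=cv2.INTER_CUBIC)
    P=world(D,[(a*.08,b*.05,.011) for a,b in((1,1),(1,-1),(-1,-1),(-1,1))])
    cv2.polylines(im,[np.round((proj(s,P)-[x0,y0]+.5)*f).astype(int)],True,(0,0,255),1)
    cv2.imwrite(f"pics/e_{n}.png",im)
    cv2.imwrite(f"pics/ef_{n}.png",s["color"][:,:,::-1])
```

```text
[0.39404676 0.16652567 0.20579809] [-0.17415223  0.49825277  0.82612309] 0.07539066978499483
```

View pics/e_side.png

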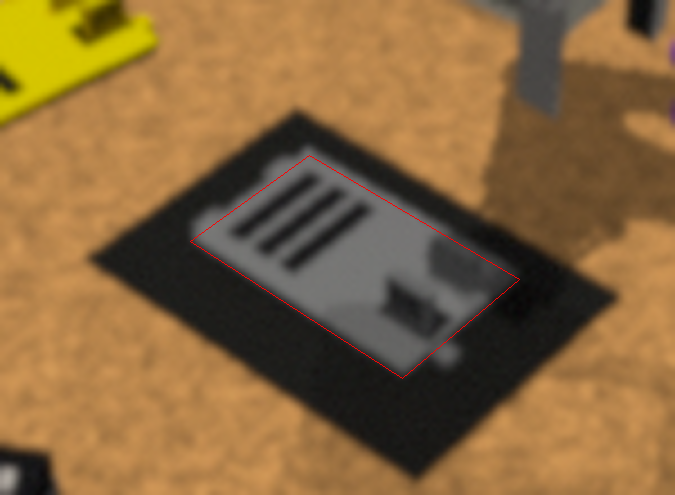

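View pics/e_top.png

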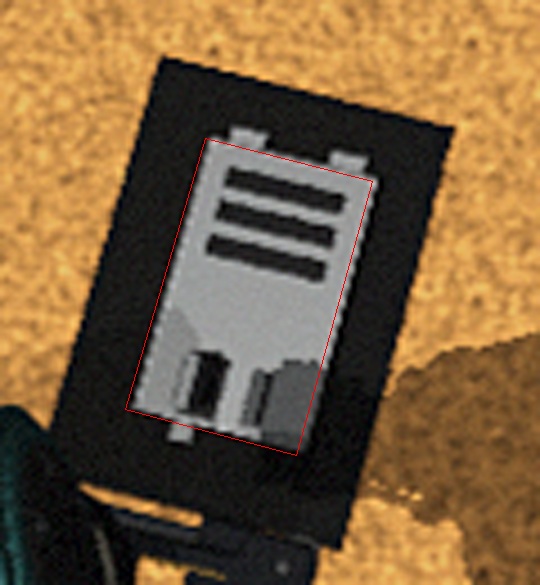

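View pics/ef_side.png

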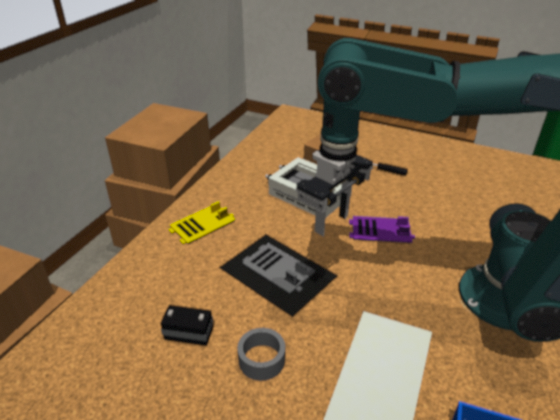

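The door lies flat near the middle of the mat, within a few mm of the predicted outline, with its grips up. The gripper is clear, and the tape roll (260,353) and battery (187,324) have not moved. I'm handing the job in.

```bash
python3 -c "
from bench import *
print(close_job())"
```

```text
the job is handed in; nothing more can be done
None
```

The door is out of the battery box and lies released on the mat, outer face up. I handed the job in at about 14 s of the 45 s allowed; no verdict is reported.

- **How it went:** I pinched tab and rib until the gripper stood at 36 mm, which means the tab was fully in. I then swung the latch end up about 9° about the lip, drew the door 30 mm out of the slot, and lifted and carried it to the mat. I lowered it until the wrist force rose by about 7 N, then opened the gripper slowly and backed off.
- **Last checks:** Both camera views show the door flat, with its whole plate on the mat and within a few mm of the predicted outline. The wrist force is about zero and the gripper is clear of everything. The battery and tape roll looked unmoved in the last side view. The arm partly hid the carton and screwdriver there, but it never came near them at low height.
- **Failures:** No check failed or disagreed. Tab travel and swing height were judged from the finger opening, the tool pose and the pictures, not measured directly.

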